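Latch the loaded test dock

TASK

On the blue electronics bench stand two board test docks, each with an open draw latch. On the dock that carries the circuit board, flip the latch's wire loop over so that it drops behind the keeper hook on the carrier, then swing the lever back and push it fully down past centre, so that the latch stays clamped by itself and holds the board drawn into its contacts. Leave the latch of the empty dock alone.

Things in the scene. Friction and masses are not known exactly. Their poses are not given: they have to be found in the camera images.
- dock: Dock with the green board; its twin 0.3 m beside it is empty. Dark fixed plate 262 x 122 x 12 mm, x -90 to 172. Origin: on the bench under the lever's pivot (pivot 34 mm up, cheeks to 44); x points from latch to keeper and board, y along the pivot pin, z up. Carrier top by the keeper 26 mm up; board (80 x 104) top 32, parts to 39; white contact blocks at x 58 to 76, |y| 35 to 57, 44 high.
- lever (a joint): Loaded dock's lever, a steel plate 22 mm wide, 4 thick, end 59 mm from the pivot. At 0 it rises 58 deg above dock +x, leaning to the keeper; the value (rad) grows as it swings up and over to -x; at 2.09, its stop, it lies level, closed. Starts within 0.12 of 0, stays where left. Once hooked a spring resists (under 10 N at the tip) until 0.22 rad before the stop, then it snaps shut.
- bail_bar (a point): Middle of the cross bar (along dock y) of the wire loop: wire 6 mm, 50 mm wide. The loop swings freely on a pin on the lever, 18 mm from the pivot, 8 deg further round than the lever; bar 65 mm from that pin, so it clears the lever's tip. Starts on a stop, leaning back 13 to 30 deg from the keeper, bar about 0.11 m up. Pushed past upright it falls to lie 12 to 16 mm beyond the hook seat.
- keeper (a point): Loaded dock's hook seat: where the centre of the loop's bar lies when pulled against the hook; 29 mm up, dock x 55 mm with the carrier out, 47 when latched (the carrier slides 8 mm to the latch against a 2 N/mm spring). The hook is a steel plate 4 mm thick, 20 wide on the latch side of this point, leaning 25 deg over it, its tip 12 mm above it. Axes as the dock's.
- spare_lever (a joint): The same lever on the empty dock (same meaning of values, starts within 0.12 of 0); it stays open as it is.

How it is judged:
On the way:
1. the wire loop's bar is down behind the keeper hook while the lever is still open (x of bail_bar in the frame of keeper between -0.004 and 0.03 m and z of bail_bar in the frame of keeper below 0.007 m and value of joint lever below 1.2 rad), for 0.2 s.
At the end, for the whole second after the job is handed in: On the loaded dock the lever is past centre, at rest, value above 1.95 (within 8 degrees of its stop), the loop's bar is behind the keeper hook, within 6 mm of its seat and below the hook's tip, and the carrier is drawn in (keeper less than 50 mm from the pivot along the dock's x) (value of joint lever above 1.95 rad and x of keeper in the frame of dock below 0.05 m and x of bail_bar in the frame of keeper between -0.004 and 0.006 m and z of bail_bar in the frame of keeper below 0.007 m and velocity of joint lever below 0.1 rad/s); the robot touches nothing.
It fails at once if the lever of the empty dock is swung (more than 0.4 rad) (value of joint spare_lever above 0.4 rad).
It also fails if it takes over 38 s, if anything falls off the work surface, if the arm or the gripper's body presses on something with over 40 N, if the wrist force passes 120 N, or if a joint passes its speed limit or range.

ROBOT

A 6-joint arm with a two-finger parallel gripper is mounted at the origin on the work surface. World frame = base frame: x ahead of the robot, y to its left, z up, the work surface at z = 0. Lengths are in m, angles in rad, forces in N, time in s.
With the tool pointing down it reaches from about 0.375 to 0.975 m from the base axis. Payload 3.8 kg.
Tool frame: the origin (TCP) lies midway between the tips of the shut fingers; the grasp point (between the pads) lies 19 mm behind it; z points along the fingers, y is the direction in which the jaws open and shut (so a half turn about z gives the same grasp; the last joint's range is limited). The gripper opens to 85 mm and grips with 20 to 120 N. Pads are 22 mm wide; open, the fingers measure 114 mm over their backs; the gripper's body (76 mm by 85 mm) begins 54 mm behind the grasp point. The pads swing forward as they close: fully open they stand 13 mm farther back than shut.
Start: joints at [1.201, 0.264, 1.604, -0, 1.274, -0.037], TCP at [0.221, 0.638, 0.194] pointing down, gripper open.
Joint ranges: [-2.63, 2.63], [-0.94, 2.18], [0.31, 2.57], [-1.31, 4.45], [0, 2.66], [-2.55, 2.55]. Speed limits (rad/s): [2.57, 2.57, 3.14, 3.14, 3.14, 3.14].

INTERFACE

Orientations are given as a rotation vector (axis times angle).
In Python, from workcell import bot gives the robot as it stands.
- The arm moves only by the shell command python3 -m inch 'ROWS' [FORCE]. ROWS is JSON, a list of rows, each an object of numbers: "dx", "dy", "dz": the shift along the tool's x, y, z in m; "ax", "ay", "az": the turn, a rotation vector about the tool's x, y, z in degrees; "fingers": the opening, from -1 (shut) to 1 (fully open). A call has 1 to 20 rows; each row is the pose to reach, as a shift and turn from the pose measured when the call began, along the tool's axes at that moment; what a row does not reach only later rows make up. A row lasts 1/8 s, in which the tool goes at most 62.5 mm and 10.7 degrees, less where a joint would pass 70% of its speed; a pose out of reach is approached as far as the arm can. A call with a gripper value outside its range is refused whole. The fingers move at their own pace and stop on an object; FORCE is the grip in N (left out, the last holds). Time passes only in rows, so rows that repeat a pose let the fingers close. It gives the time, the measured TCP pose, the force and the opening at its end, in the units of the state.
- bot.read_state(): the state, without advancing time (a new reading comes with each control period).
- bot.read_camera(name): name is "scene" or "top" or "wrist"; returns (picture, depth): 480x640x3 uint8, blue, green, red; 480x640 float32, m along the optical axis (not along the pixel's ray), 0 where there is no reading.
- bot.get_calibration(name): a dict with "intrinsics" (3x3 intrinsics, pixels), "view" (4x4, takes a point from world to camera coordinates). Camera axes: x right, y down, z forward; pixel columns grow to the right and rows downward; lengths in m; the calibration is good to about 2 mm. A picture is of the moment at which its call begins: read the wrist's pose just before it. get_calibration takes no time and is no camera call; for the wrist camera it gives the pose at the moment of the call.
- bot.finish_job(): hands the job in, once; it reports no verdict.
Trained networks look in the newest picture that a camera, given by its name, has taken for a name from the list of things; names that differ only in an ending like _2 or _b are one class to them, and where a whole thing is asked for, a point or a joint stands for the part that bears it (a point fixed in the world has none). Each returns a list of dicts, best first, with "p" (0 to 1); they miss things now and then, are a little off and sometimes report something else, mostly with a low value. They report only what shows in the picture. A call takes as long as a camera call.
- bot.masks_of(camera, thing): "region" (480x640 bool, what is visible of it) and "box" ([left, top, right, bottom] in pixels, round what is visible of it).
The state is a dict: "time": time; "q": joint angles; "joint_vel": joint speeds; "joint_torque": joint torques, N m; "tool_pos": TCP position; "tcp_rot": TCP orientation; "wrist_force": force on the tool from outside, world axes, zero at the start; "torque": the same for the moment, N m; "width": opening from 0.0 (shut) to 1.0 (fully open).
Only numpy, scipy, OpenCV 4.12 (cv2) and the standard library are available. Lean on these libraries where they do the work, as an engineer would, in place of code of your own. Each camera call takes 0.05 s, during which the arm holds its last target. There are 200 camera calls.

## Working session

There is one attempt and no reset: what is moved stays moved. The work goes in short steps, Python scripts to look and compute and a shell command to move; the robot and the scene stay as the last step left them, time stands still between calls to the robot, and variables do not carry over. Pictures are saved under pics/ and viewed, about 8 in all and at most 12, crops included, and the job is handed in when it is done.

```bash
mkdir -p pics; cat > h.py <<'E'
import numpy as np, cv2
from workcell import bot
from scipy.spatial.transform import Rotation as R
def world(cam,dep,mask=None):
    c=bot.get_calibration(cam);K=np.array(c["intrinsics"]);V=np.array(c["view"])
    v,u=np.nonzero((dep>0) if mask is None else (mask&(dep>0)))
    z=dep[v,u];p=np.c_[(u-K[0,2])/K[0,0]*z,(v-K[1,2])/K[1,1]*z,z]
    return (p-V[:3,3])@V[:3,:3],u,v
E
python3 - <<'E'
from h import *
for n in ("scene","top"):
    im,d=bot.read_camera(n)
    cv2.imwrite(f"pics/{n}0.png",im);np.save(f"{n}0.npy",d)
    for t in ("dock","lever","keeper","bail_bar"):
        for m in bot.masks_of(n,t):
            p,_,_=world(n,d,m["region"])
            print(n,t,round(m["p"],2),m["box"],np.median(p,0).round(3) if len(p) else None, p.max(0).round(3) if len(p) else None)
s=bot.read_state();print(s["time"],s["tool_pos"],s["tcp_rot"])
E
```

```text
scene dock 0.9 [175.2, 162.5, 337.7, 283.9] [ 0.622 -0.153  0.021] [ 0.731 -0.095  0.116]
scene lever 0.67 [260.9, 161.9, 290.7, 207.3] [ 0.557 -0.168  0.079] [ 0.59  -0.149  0.116]
scene keeper 0.73 [182.8, 218.3, 263.7, 272.4] [ 0.676 -0.155  0.032] [ 0.722 -0.099  0.045]
scene bail_bar 0.76 [265.1, 162.6, 287.9, 209.4] [ 0.548 -0.169  0.094] [ 0.562 -0.149  0.116]
top dock 0.61 [381.2, 154.1, 492.1, 359.8] [ 0.59  -0.166  0.015] [ 0.729 -0.097  0.118]
top lever 0.58 [429.4, 256.0, 481.3, 301.5] [ 0.557 -0.173  0.072] [ 0.587 -0.149  0.118]
top keeper 0.69 [386.4, 158.6, 474.6, 260.4] [ 0.659 -0.162  0.032] [ 0.723 -0.105  0.045]
top bail_bar 0.64 [425.8, 276.0, 483.0, 301.5] [ 0.542 -0.177  0.11 ] [ 0.562 -0.149  0.118]
0.5 [0.2204855  0.63791652 0.1941318 ] [-5.20338226e-01 -3.09817911e+00  1.99331189e-04]
```

View pics/scene0.png

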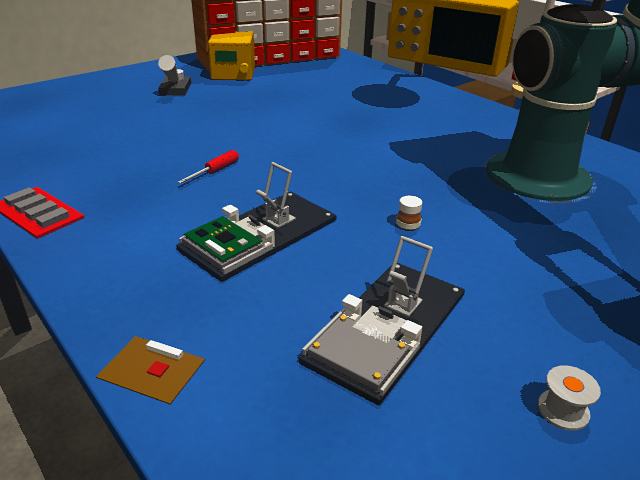

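View pics/top0.png

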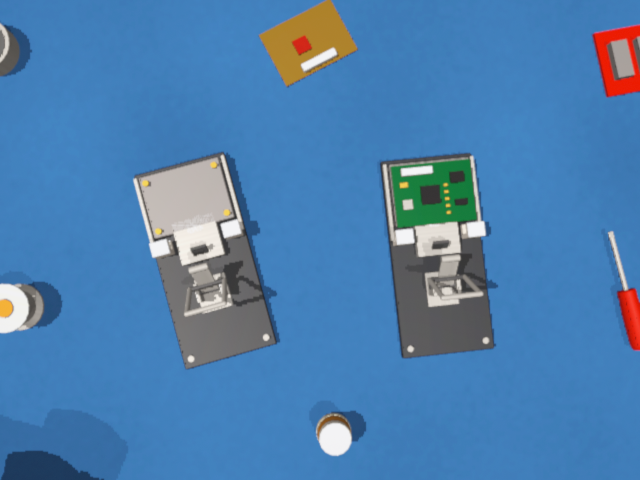

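The loaded dock is the right one in the top view (plate corners about (381,158), (474,154), (493,347), (403,356)). The empty one is on the left. Next I'll fit the dock pose.

```bash
cat > m.py <<'E'
from h import *
d=np.load("top0.npy")
m=np.zeros((480,640),bool);m[140:370,365:510]=1
p,u,v=world("top",d,m)
k=(p[:,2]>0.006)&(p[:,2]<0.05)
r=cv2.minAreaRect(p[k][:,:2].astype(np.float32)*1000);print(r)
b=cv2.boxPoints(r);print(b.round(0))
c=np.array(r[0])/1000
e=[b[1]-b[0],b[2]-b[1]];x=max(e,key=np.linalg.norm);x=x/np.linalg.norm(x);x*=np.sign(x[0]);y=np.array([-x[1],x[0]])
o=c-0.041*x
print("yaw",np.degrees(np.arctan2(x[1],x[0])),"origin",o)
np.savez("dock.npz",o=o,x=x,y=y)
D=lambda p:np.c_[(p[:,:2]-o)@x,(p[:,:2]-o)@y,p[:,2]]*1000
for n in("top","scene"):
    d=np.load(n+"0.npy");p,u,v=world(n,d);q=D(p)
    s=(abs(q[:,0]-10)<70)&(abs(q[:,1])<40)&(q[:,2]>50)
    q=q[s]
    t=q[q[:,2]>q[:,2].max()-10];print(n,"bar",t.mean(0),t.min(0),t.max(0),len(t))
    l=q[(abs(q[:,1])<9)&(q[:,2]<95)];print("lever",len(l),l[np.argsort(-l[:,2])][:12].round(0).tolist())
E
python3 m.py
```

```text
((591.1680297851562, -170.82672119140625), (262.3073425292969, 123.18962097167969), 6.124507904052734)
[[ 454. -124.]
 [ 467. -246.]
 [ 728. -218.]
 [ 715.  -96.]]
yaw 6.124509 origin [ 0.55040204 -0.17520099]
top bar [-11.52788657   0.99506734 113.6377438 ] [-14.77944288 -23.98583073 107.863503  ] [ -7.4510328   25.19466192 117.7019096 ] 234
lever 364 [[33.0, -1.0, 85.0], [32.0, 3.0, 84.0], [34.0, -4.0, 84.0], [34.0, 4.0, 84.0], [36.0, -9.0, 84.0], [33.0, -9.0, 84.0], [33.0, 8.0, 84.0], [30.0, -4.0, 83.0], [30.0, 3.0, 83.0], [34.0, -5.0, 83.0], [35.0, 6.0, 83.0], [33.0, -6.0, 83.0]]
scene bar [ -7.62342657   1.97749864 112.41751947] [-12.6838498  -27.0524745  106.25261807] [ -4.22662352  25.03246451 116.18609396] 94
lever 68 [[38.0, -2.0, 84.0], [35.0, -6.0, 83.0], [36.0, -7.0, 83.0], [37.0, -8.0, 83.0], [34.0, -1.0, 83.0], [35.0, 2.0, 83.0], [35.0, -3.0, 83.0], [36.0, 6.0, 82.0], [36.0, 1.0, 82.0], [37.0, -1.0, 82.0], [38.0, -7.0, 82.0], [38.0, 6.0, 82.0]]
```

```bash
cat > rel.py <<'E'
import sys
from h import *
z=np.load("dock.npz");o,x,y=z["o"],z["x"],z["y"]
A=np.eye(3);A[:2,0]=x;A[:2,1]=y
s=bot.read_state();T=R.from_rotvec(s["tcp_rot"]).as_matrix();t=np.array(s["tool_pos"])
q=A.T@(t-np.r_[o,0])*1000
print("t",s["time"],"tcp in dock mm",q.round(1),"tool axes in dock\n",(A.T@T).round(3),"\nF",np.round(s["wrist_force"],1),"w",s["width"])
for yaw in(0,180):
    G=A@R.from_euler("xz",[180,yaw],degrees=True).as_matrix()
    print("turn",yaw,np.degrees(R.from_matrix(T.T@G).as_rotvec()).round(1))
for a in sys.argv[1:]:
    g=np.array(eval(a),float);print(a,"tool shift",(T.T@A@(g-q)/1000).round(4))
E
python3 rel.py "[-50,0,150]" "[-50,0,102]"; python3 -c "
from h import *;print(bot.read_state()['q'])"
```

```text
t 0.5 tcp in dock mm [-241.3  843.7  194.1] tool axes in dock
 [[-0.905  0.426 -0.   ]
 [ 0.426  0.905 -0.   ]
 [ 0.    -0.    -1.   ]] 
F [ 1.8  0.1 -0.1] w 1.0029600849247227
turn 0 [ -0.    0.  154.8]
turn 180 [ -0.   -0.  -25.2]
[-50,0,150] tool shift [-0.5322 -0.682   0.0442]
[-50,0,102] tool shift [-0.5322 -0.682   0.0922]
[ 1.20111856e+00  2.63923214e-01  1.60405964e+00 -4.18458235e-06
  1.27373854e+00 -3.68830136e-02]
```

```bash
python3 -m inch '[{"dx":-0.532,"dy":-0.682,"dz":0.03,"az":-25.2,"fingers":-1},{"dx":-0.532,"dy":-0.682,"dz":0.03,"az":-25.2,"fingers":-1},{"dx":-0.532,"dy":-0.682,"dz":0.03,"az":-25.2,"fingers":-1},{"dx":-0.532,"dy":-0.682,"dz":0.03,"az":-25.2,"fingers":-1},{"dx":-0.532,"dy":-0.682,"dz":0.03,"az":-25.2,"fingers":-1},{"dx":-0.532,"dy":-0.682,"dz":0.03,"az":-25.2,"fingers":-1},{"dx":-0.532,"dy":-0.682,"dz":0.03,"az":-25.2,"fingers":-1},{"dx":-0.532,"dy":-0.682,"dz":0.03,"az":-25.2,"fingers":-1},{"dx":-0.532,"dy":-0.682,"dz":0.03,"az":-25.2,"fingers":-1},{"dx":-0.532,"dy":-0.682,"dz":0.03,"az":-25.2,"fingers":-1},{"dx":-0.532,"dy":-0.682,"dz":0.03,"az":-25.2,"fingers":-1},{"dx":-0.532,"dy":-0.682,"dz":0.03,"az":-25.2,"fingers":-1},{"dx":-0.532,"dy":-0.682,"dz":0.03,"az":-25.2,"fingers":-1},{"dx":-0.532,"dy":-0.682,"dz":0.03,"az":-25.2,"fingers":-1},{"dx":-0.532,"dy":-0.682,"dz":0.03,"az":-25.2,"fingers":-1},{"dx":-0.532,"dy":-0.682,"dz":0.03,"az":-25.2,"fingers":-1}]' 30; python3 rel.py "[-50,0,102]" "[0,0,102]"
```

```text
t 0.5 tcp in dock mm [-241.3  843.7  194.1] tool axes in dock
 [[-0.905  0.426 -0.   ]
 [ 0.426  0.905 -0.   ]
 [ 0.    -0.    -1.   ]] 
F [ 1.8  0.1 -0.1] w 1.0029600849247227
turn 0 [ -0.    0.  154.8]
turn 180 [ -0.   -0.  -25.2]
[-50,0,102] tool shift [-0.5322 -0.682   0.0922]
[0,0,102] tool shift [-0.5774 -0.6607  0.0922]invalid input at $[0]: expected keys dx, dy, dz, ax, ay, az, fingers
```

```bash
python3 -m inch '[{"dx":-0.532,"dy":-0.682,"dz":0.03,"ax":0,"ay":0,"az":-25.2,"fingers":-1},{"dx":-0.532,"dy":-0.682,"dz":0.03,"ax":0,"ay":0,"az":-25.2,"fingers":-1},{"dx":-0.532,"dy":-0.682,"dz":0.03,"ax":0,"ay":0,"az":-25.2,"fingers":-1},{"dx":-0.532,"dy":-0.682,"dz":0.03,"ax":0,"ay":0,"az":-25.2,"fingers":-1},{"dx":-0.532,"dy":-0.682,"dz":0.03,"ax":0,"ay":0,"az":-25.2,"fingers":-1},{"dx":-0.532,"dy":-0.682,"dz":0.03,"ax":0,"ay":0,"az":-25.2,"fingers":-1},{"dx":-0.532,"dy":-0.682,"dz":0.03,"ax":0,"ay":0,"az":-25.2,"fingers":-1},{"dx":-0.532,"dy":-0.682,"dz":0.03,"ax":0,"ay":0,"az":-25.2,"fingers":-1},{"dx":-0.532,"dy":-0.682,"dz":0.03,"ax":0,"ay":0,"az":-25.2,"fingers":-1},{"dx":-0.532,"dy":-0.682,"dz":0.03,"ax":0,"ay":0,"az":-25.2,"fingers":-1},{"dx":-0.532,"dy":-0.682,"dz":0.03,"ax":0,"ay":0,"az":-25.2,"fingers":-1},{"dx":-0.532,"dy":-0.682,"dz":0.03,"ax":0,"ay":0,"az":-25.2,"fingers":-1},{"dx":-0.532,"dy":-0.682,"dz":0.03,"ax":0,"ay":0,"az":-25.2,"fingers":-1},{"dx":-0.532,"dy":-0.682,"dz":0.03,"ax":0,"ay":0,"az":-25.2,"fingers":-1},{"dx":-0.532,"dy":-0.682,"dz":0.03,"ax":0,"ay":0,"az":-25.2,"fingers":-1},{"dx":-0.532,"dy":-0.682,"dz":0.03,"ax":0,"ay":0,"az":-25.2,"fingers":-1}]' 30; python3 rel.py "[-50,0,102]" "[0,0,102]"
```

```text
time: 2.5
tool_pos: [0.5001, -0.1802, 0.164]
tcp_rot: [0.167, -3.137, -0.001]
wrist_force: [0.7, 0.1, -0.2]
width: -0.003
t 2.5 tcp in dock mm [-50.5   0.4 164. ] tool axes in dock
 [[-1.     0.001 -0.001]
 [ 0.001  1.     0.001]
 [ 0.001  0.001 -1.   ]] 
F [ 0.7  0.1 -0.2] w -0.0025163074885713303
turn 0 [-1.0e-01 -1.0e-01  1.8e+02]
turn 180 [ 0. -0. -0.]
[-50,0,102] tool shift [-0.0006 -0.0004  0.062 ]
[0,0,102] tool shift [-0.0506 -0.0004  0.062 ]
```

```bash
python3 -m inch '[{"dx":0,"dy":0,"dz":0.062,"ax":0,"ay":0,"az":0,"fingers":-1},{"dx":0,"dy":0,"dz":0.062,"ax":0,"ay":0,"az":0,"fingers":-1},{"dx":-0.012,"dy":0,"dz":0.062,"ax":0,"ay":0,"az":0,"fingers":-1},{"dx":-0.02,"dy":0,"dz":0.062,"ax":0,"ay":0,"az":0,"fingers":-1},{"dx":-0.028,"dy":0,"dz":0.062,"ax":0,"ay":0,"az":0,"fingers":-1},{"dx":-0.036,"dy":0,"dz":0.062,"ax":0,"ay":0,"az":0,"fingers":-1},{"dx":-0.044,"dy":0,"dz":0.062,"ax":0,"ay":0,"az":0,"fingers":-1},{"dx":-0.052,"dy":0,"dz":0.062,"ax":0,"ay":0,"az":0,"fingers":-1},{"dx":-0.052,"dy":0,"dz":0.062,"ax":0,"ay":0,"az":0,"fingers":-1},{"dx":-0.052,"dy":0,"dz":0.02,"ax":0,"ay":0,"az":0,"fingers":-1},{"dx":-0.052,"dy":0,"dz":0.02,"ax":0,"ay":0,"az":0,"fingers":-1}]'; cat > look.py <<'E'
import sys
from h import *
z=np.load("dock.npz");o,x,y=z["o"],z["x"],z["y"]
n=sys.argv[1];im,d=bot.read_camera(n)
cv2.imwrite(f"pics/{sys.argv[2]}.png",cv2.resize(im[140:300,160:360] if n=="scene" else im[140:370,365:510],None,fx=3,fy=3) if n!="wrist" else im)
p,u,v=world(n,d);q=np.c_[(p[:,:2]-o)@x,(p[:,:2]-o)@y,p[:,2]]*1000
for t in("bail_bar","lever"):
    for m in bot.masks_of(n,t):
        p,_,_=world(n,d,m["region"]);q=np.c_[(p[:,:2]-o)@x,(p[:,:2]-o)@y,p[:,2]]*1000
        if len(q): print(t,round(m["p"],2),q.min(0).round(),np.median(q,0).round(),q.max(0).round())
E
python3 rel.py; python3 look.py scene s1
```

```text
time: 3.88
tool_pos: [0.5544, -0.1757, 0.1477]
tcp_rot: [-0.166, 3.132, -0.003]
wrist_force: [0.8, 0.1, -0.1]
width: -0.001
t 3.875 tcp in dock mm [  3.9  -1.  147.7] tool axes in dock
 [[-1.     0.001  0.005]
 [ 0.001  1.    -0.002]
 [-0.005 -0.002 -1.   ]] 
F [ 0.8  0.1 -0.1] w -0.0005752998881813345
turn 0 [  0.5   0.2 180. ]
turn 180 [-0.1  0.3 -0. ]
bail_bar 0.71 [-165. -184.   -2.] [-4. -3. 90.] [ 12.  27. 115.]
lever 0.96 [-152. -181.   -1.] [ 4.  9. 79.] [ 41.  27. 115.]
```

View pics/s1.png

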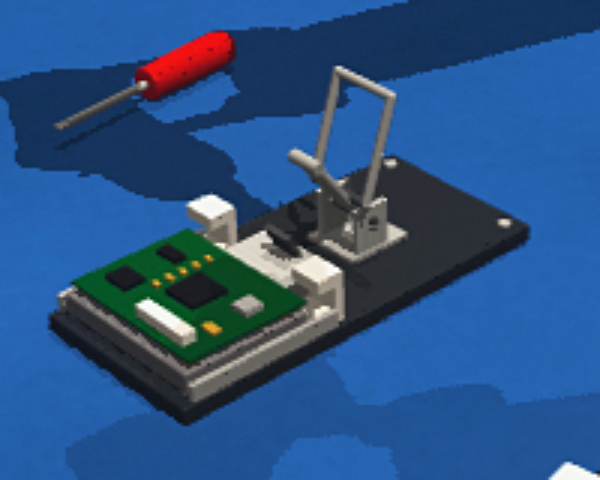

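The loop still stands, with its bar at about (365,80) in the crop. The lever hasn't moved. I'll measure where the bar is now.

```bash
python3 - <<'E'
from h import *
z=np.load("dock.npz");o,x,y=z["o"],z["x"],z["y"]
im,d=bot.read_camera("scene");p,u,v=world("scene",d);q=np.c_[(p[:,:2]-o)@x,(p[:,:2]-o)@y,p[:,2]]*1000
s=(abs(q[:,0])<40)&(abs(q[:,1])<30)&(q[:,2]>88)&(q[:,2]<200)
for a in range(88,180,6):
    k=q[s&(q[:,2]>=a)&(q[:,2]<a+6)]
    if len(k):print(a,len(k),k.min(0).round(),np.median(k,0).round(),k.max(0).round())
cv2.imwrite("pics/s2.png",im[60:260,160:400].repeat(2,0).repeat(2,1))
E
```

```text
88 24 [ -7. -23.  88.] [-1.  1. 91.] [ 3. 25. 94.]
94 26 [ -8. -24.  94.] [-2. -0. 96.] [  2.  27. 100.]
100 25 [ -8. -25. 100.] [ -5.  20. 103.] [ -2.  25. 106.]
106 40 [-11. -24. 106.] [ -7.   6. 110.] [ -3.  26. 112.]
112 56 [-13. -23. 112.] [ -8.   1. 114.] [ -5.  26. 116.]
178 22 [-10.   1. 180.] [  3.   7. 183.] [ 13.   8. 184.]
```

View pics/s2.png

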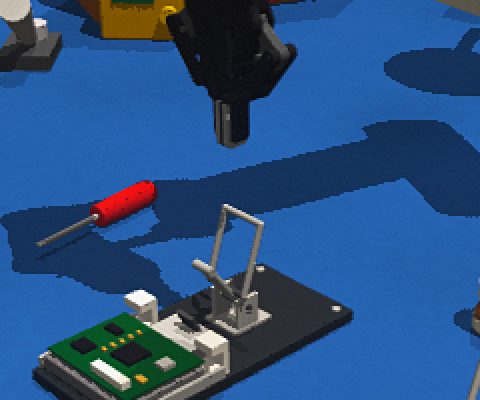

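```bash
python3 - <<'E'
from h import *
z=np.load("dock.npz");o,x,y=z["o"],z["x"],z["y"]
c=bot.get_calibration("scene");K=np.array(c["intrinsics"]);V=np.array(c["view"])
s=bot.read_state()
for P in [s["tool_pos"],np.r_[o-.0115*x,.113]]:
    q=V[:3,:3]@P+V[:3,3];w=K@q/q[2];print(w[:2].round(),"crop s2",((w[:2]-[160,60])*2).round())
im,d=bot.read_camera("scene")
m=np.zeros(d.shape,bool);m[100:135,265:287]=1
p,u,v=world("scene",d,m);q=np.c_[(p[:,:2]-o)@x,(p[:,:2]-o)@y,p[:,2]]*1000
for r in range(100,135,3):print(r,[ (a,qq.round().tolist()) for a,qq in zip(u[v==r],q[v==r])][::4])
print(s["time"],s["tool_pos"])
E
```

```text
[277. 153.] crop s2 [234. 186.]
[282. 167.] crop s2 [245. 213.]
100 [(np.int64(265), [12.0, -11.0, 233.0]), (np.int64(269), [12.0, -3.0, 235.0]), (np.int64(273), [14.0, 10.0, 239.0]), (np.int64(277), [12.0, 16.0, 240.0]), (np.int64(281), [-7.0, 4.0, 232.0]), (np.int64(285), [15.0, 38.0, 247.0])]
103 [(np.int64(265), [15.0, -9.0, 229.0]), (np.int64(269), [12.0, -2.0, 231.0]), (np.int64(273), [13.0, 9.0, 234.0]), (np.int64(277), [11.0, 15.0, 235.0]), (np.int64(281), [14.0, 28.0, 240.0]), (np.int64(285), [15.0, 37.0, 242.0])]
106 [(np.int64(265), [16.0, -7.0, 225.0]), (np.int64(269), [13.0, -2.0, 226.0]), (np.int64(273), [13.0, 8.0, 229.0]), (np.int64(277), [12.0, 16.0, 231.0]), (np.int64(281), [13.0, 27.0, 234.0]), (np.int64(285), [15.0, 38.0, 238.0])]
109 [(np.int64(265), [-351.0, -438.0, -0.0]), (np.int64(269), [11.0, -4.0, 220.0]), (np.int64(273), [14.0, 9.0, 225.0]), (np.int64(277), [12.0, 16.0, 226.0]), (np.int64(281), [16.0, 30.0, 231.0]), (np.int64(285), [12.0, 34.0, 231.0])]
112 [(np.int64(265), [-335.0, -420.0, 1.0]), (np.int64(269), [12.0, -2.0, 216.0]), (np.int64(273), [13.0
[... 1126 characters left out ...]
64(269), [12.0, -4.0, 190.0]), (np.int64(273), [14.0, 8.0, 194.0]), (np.int64(277), [10.0, 13.0, 195.0]), (np.int64(281), [2.0, 14.0, 193.0]), (np.int64(285), [-308.0, -316.0, 0.0])]
130 [(np.int64(265), [-260.0, -334.0, 1.0]), (np.int64(269), [14.0, -2.0, 186.0]), (np.int64(273), [11.0, 5.0, 187.0]), (np.int64(277), [7.0, 10.0, 188.0]), (np.int64(281), [2.0, 14.0, 188.0]), (np.int64(285), [-296.0, -303.0, 0.0])]
133 [(np.int64(265), [-252.0, -325.0, -1.0]), (np.int64(269), [-255.0, -315.0, 1.0]), (np.int64(273), [12.0, 5.0, 183.0]), (np.int64(277), [5.0, 7.0, 181.0]), (np.int64(281), [-275.0, -294.0, 2.0]), (np.int64(285), [-289.0, -295.0, -3.0])]
4.075 [ 0.55082649 -0.17443061  0.14283677]
```

The images disagree with the state. The scene camera shows the fingertips about 38 mm above the reported TCP height, though x and y agree. This explains the push passing over the loop without touching it. I'll go behind the loop again, lower this time, and check the tip height in the image before pushing.

```bash
python3 -m inch '[{"dx":0.055,"dy":0,"dz":0,"ax":0,"ay":0,"az":0,"fingers":-1},{"dx":0.055,"dy":0,"dz":0,"ax":0,"ay":0,"az":0,"fingers":-1},{"dx":0.055,"dy":0,"dz":0.04,"ax":0,"ay":0,"az":0,"fingers":-1},{"dx":0.055,"dy":0,"dz":0.08,"ax":0,"ay":0,"az":0,"fingers":-1},{"dx":0.055,"dy":0,"dz":0.08,"ax":0,"ay":0,"az":0,"fingers":-1},{"dx":0.055,"dy":0,"dz":0.08,"ax":0,"ay":0,"az":0,"fingers":-1}]'; cat > tip.py <<'E'
import sys
from h import *
z=np.load("dock.npz");o,x,y=z["o"],z["x"],z["y"]
s=bot.read_state();t=np.r_[(s["tool_pos"][:2]-o)@x,(s["tool_pos"][:2]-o)@y,s["tool_pos"][2]]*1000
im,d=bot.read_camera("scene");p,u,v=world("scene",d);q=np.c_[(p[:,:2]-o)@x,(p[:,:2]-o)@y,p[:,2]]*1000
near=(abs(q[:,0]-t[0])<22)&(abs(q[:,1]-t[1])<22)&(im[v,u].max(1)<110)&(q[:,2]>30)&(q[:,2]<230)
k=q[near];lo=k[k[:,2]<k[:,2].min()+15];print("state",t.round(1),"tip seen",lo.min(0).round(),lo.max(0).round(),len(lo))
if len(sys.argv)>1: cv2.imwrite(f"pics/{sys.argv[1]}.png",im[60:260,160:400].repeat(3,0).repeat(3,1))
E
python3 tip.py s3; python3 rel.py "[-45,0,62]" "[0,0,62]"
```

```text
time: 4.88
tool_pos: [0.4967, -0.1803, 0.0636]
tcp_rot: [0.166, -3.135, -0.002]
wrist_force: [1.0, 0.2, 0.4]
width: -0.0
state [-54.    0.7  63.6] tip seen [-61. -14. 101.] [-40.  17. 116.] 100
t 4.925 tcp in dock mm [-53.3   0.3  64.4] tool axes in dock
 [[-1.     0.001 -0.   ]
 [ 0.001  1.     0.001]
 [ 0.     0.001 -1.   ]] 
F [-0.1  0.4  0.4] w -0.002025557831121626
turn 0 [-0.0e+00 -1.0e-01  1.8e+02]
turn 180 [ 0. -0. -0.]
[-45,0,62] tool shift [-0.0083 -0.0003  0.0024]
[0,0,62] tool shift [-0.0533 -0.0002  0.0024]
```

View pics/s3.png

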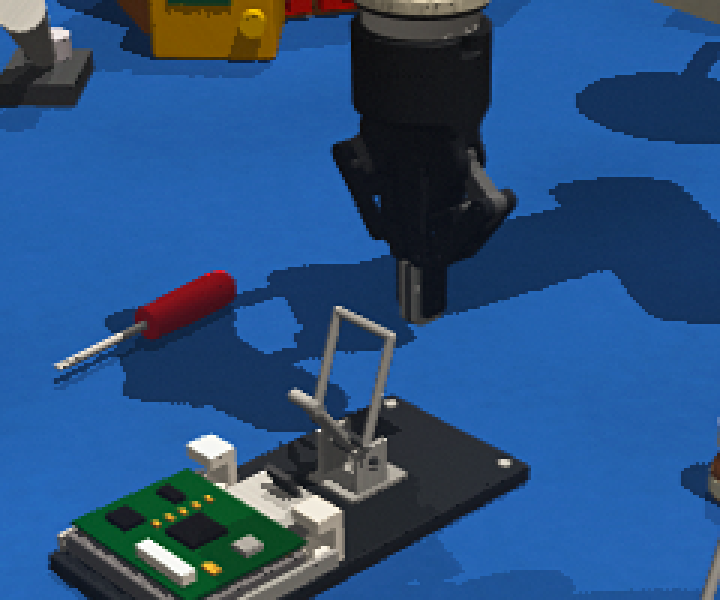

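The tips show at about z = 101 mm with the state at 64, so the offset holds steady at 37 mm. I'll correct for it and push now.

```bash
python3 -m inch '[{"dx":-0.015,"dy":0,"dz":0.002,"ax":0,"ay":0,"az":0,"fingers":-1},{"dx":-0.024,"dy":0,"dz":0.002,"ax":0,"ay":0,"az":0,"fingers":-1},{"dx":-0.032,"dy":0,"dz":0.002,"ax":0,"ay":0,"az":0,"fingers":-1},{"dx":-0.040,"dy":0,"dz":0.002,"ax":0,"ay":0,"az":0,"fingers":-1},{"dx":-0.048,"dy":0,"dz":0.002,"ax":0,"ay":0,"az":0,"fingers":-1},{"dx":-0.055,"dy":0,"dz":0.002,"ax":0,"ay":0,"az":0,"fingers":-1},{"dx":-0.055,"dy":0,"dz":0.002,"ax":0,"ay":0,"az":0,"fingers":-1},{"dx":-0.055,"dy":0,"dz":-0.03,"ax":0,"ay":0,"az":0,"fingers":-1},{"dx":-0.055,"dy":0,"dz":-0.03,"ax":0,"ay":0,"az":0,"fingers":-1}]'; python3 look.py scene s4;  python3 tip.py; python3 rel.py "[52,0,60]" "[52,0,38]"
```

```text
time: 6.05
tool_pos: [0.5542, -0.1757, 0.0971]
tcp_rot: [-0.166, 3.133, -0.002]
wrist_force: [-0.3, -1.0, -0.3]
width: 0.002
bail_bar 0.59 [-27. -86.  -1.] [47. -7. 39.] [77. 27. 54.]
lever 0.56 [ -45. -112.   -1.] [37.  3. 45.] [78. 34. 83.]
state [ 1.1  0.4 93.7] tip seen [ -8. -18.  30.] [23. 22. 45.] 98
t 6.25 tcp in dock mm [ 0.8  0.6 93.3] tool axes in dock
 [[-1.     0.001 -0.002]
 [ 0.001  1.     0.001]
 [ 0.002  0.001 -1.   ]] 
F [-0.4  0.7  0.2] w -0.004444009292980297
turn 0 [-2.0e-01 -1.0e-01  1.8e+02]
turn 180 [ 0.1 -0.1 -0. ]
[52,0,60] tool shift [-0.0513 -0.0006  0.0332]
[52,0,38] tool shift [-0.0513 -0.0006  0.0552]
```

View pics/s4.png

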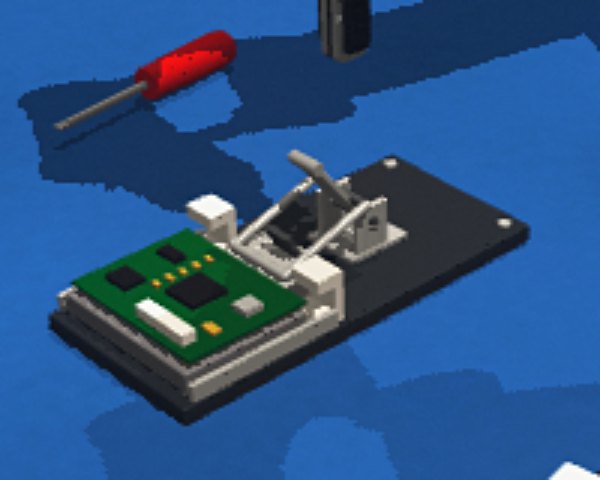

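The loop now lies behind the keeper hook, with its bar at about (265,262) in the crop. Next I'll move to the keeper side of the lever and go down.

```bash
python3 -m inch '[{"dx":-0.030,"dy":0,"dz":0,"ax":0,"ay":0,"az":0,"fingers":-1},{"dx":-0.054,"dy":0,"dz":0,"ax":0,"ay":0,"az":0,"fingers":-1},{"dx":-0.054,"dy":0,"dz":0,"ax":0,"ay":0,"az":0,"fingers":-1},{"dx":-0.054,"dy":0,"dz":0.03,"ax":0,"ay":0,"az":0,"fingers":-1},{"dx":-0.054,"dy":0,"dz":0.06,"ax":0,"ay":0,"az":0,"fingers":-1},{"dx":-0.054,"dy":0,"dz":0.06,"ax":0,"ay":0,"az":0,"fingers":-1},{"dx":-0.054,"dy":0,"dz":0.06,"ax":0,"ay":0,"az":0,"fingers":-1}]'; python3 tip.py s5; python3 rel.py "[10.5,0,33]" "[-6.5,0,34]" "[-18.5,0,32]" "[-28.5,0,25.5]" "[-37.5,0,16]" "[-42.5,0,8]" "[-43.5,0,0]"
```

```text
time: 7.12
tool_pos: [0.6044, -0.1689, 0.0337]
tcp_rot: [0.166, -3.135, -0.002]
wrist_force: [0.4, 0.4, 1.6]
width: -0.001
state [54.4  0.5 33.7] tip seen [ 32. -21.  30.] [76. 16. 45.] 93
t 7.175 tcp in dock mm [55.2  0.1 34.5] tool axes in dock
 [[-1.     0.001 -0.001]
 [ 0.001  1.     0.001]
 [ 0.001  0.001 -1.   ]] 
F [-0.3 -0.3  1.3] w -0.002232096116895978
turn 0 [-1.000e-01 -1.000e-01  1.799e+02]
turn 180 [ 0.  -0.  -0.1]
[10.5,0,33] tool shift [ 0.0447 -0.0002  0.0015]
[-6.5,0,34] tool shift [ 0.0617 -0.0002  0.0005]
[-18.5,0,32] tool shift [ 0.0737 -0.0002  0.0025]
[-28.5,0,25.5] tool shift [ 0.0837 -0.0002  0.009 ]
[-37.5,0,16] tool shift [ 0.0927 -0.0002  0.0185]
[-42.5,0,8] tool shift [ 0.0977 -0.0002  0.0265]
[-43.5,0,0] tool shift [ 0.0987 -0.0002  0.0345]
```

View pics/s5.png

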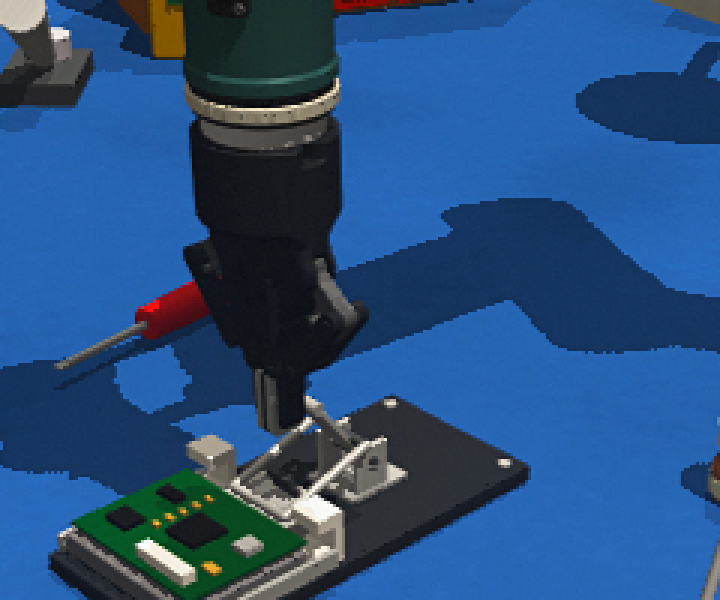

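The fingers are on the keeper side of the lever tip and above the loop (tip at about (285,430)). First part of the swing follows.

```bash
python3 -m inch '[{"dx":0.010,"dy":0,"dz":0.001,"ax":0,"ay":0,"az":0,"fingers":-1},{"dx":0.020,"dy":0,"dz":0.001,"ax":0,"ay":0,"az":0,"fingers":-1},{"dx":0.030,"dy":0,"dz":0.001,"ax":0,"ay":0,"az":0,"fingers":-1},{"dx":0.038,"dy":0,"dz":0.001,"ax":0,"ay":0,"az":0,"fingers":-1},{"dx":0.045,"dy":0,"dz":0.001,"ax":0,"ay":0,"az":0,"fingers":-1},{"dx":0.053,"dy":0,"dz":0.001,"ax":0,"ay":0,"az":0,"fingers":-1},{"dx":0.061,"dy":0,"dz":0.001,"ax":0,"ay":0,"az":0,"fingers":-1},{"dx":0.067,"dy":0,"dz":0.001,"ax":0,"ay":0,"az":0,"fingers":-1},{"dx":0.074,"dy":0,"dz":0.003,"ax":0,"ay":0,"az":0,"fingers":-1},{"dx":0.074,"dy":0,"dz":0.003,"ax":0,"ay":0,"az":0,"fingers":-1}]'; python3 tip.py s6; python3 rel.py "[-18.5,0,32]" "[-28.5,0,25.5]" "[-37.5,0,16]" "[-42.5,0,8]" "[-43.5,0,0]"
```

```text
time: 8.43
tool_pos: [0.5309, -0.1772, 0.0314]
tcp_rot: [0.166, -3.136, -0.001]
wrist_force: [1.7, -0.6, 1.3]
width: -0.001
state [-19.6   0.1  31.4] tip seen [-11. -21.  30.] [ 2. 19. 45.] 56
t 8.475 tcp in dock mm [-19.6   0.1  31.5] tool axes in dock
 [[-1.     0.001 -0.002]
 [ 0.001  1.     0.001]
 [ 0.002  0.001 -1.   ]] 
F [ 0.7 -1.3  1.9] w 0.00042973613522610414
turn 0 [ -0.2  -0.  179.9]
turn 180 [ 0.  -0.1 -0.1]
[-18.5,0,32] tool shift [-0.0011 -0.0001 -0.0005]
[-28.5,0,25.5] tool shift [ 0.0089 -0.0001  0.006 ]
[-37.5,0,16] tool shift [ 0.0179 -0.0001  0.0155]
[-42.5,0,8] tool shift [ 0.0229 -0.0001  0.0235]
[-43.5,0,0] tool shift [ 0.0239 -0.0001  0.0315]
```

View pics/s6.png

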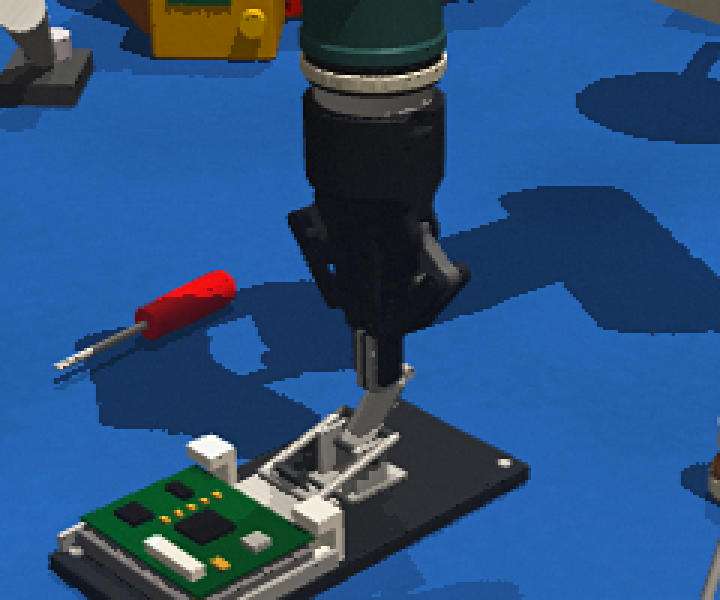

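The lever is past upright, leaning away from the keeper, and the loop is still hooked. I'll continue along the arc and press down.

```bash
python3 -m inch '[{"dx":0.005,"dy":0,"dz":0.003,"ax":0,"ay":0,"az":0,"fingers":-1},{"dx":0.010,"dy":0,"dz":0.007,"ax":0,"ay":0,"az":0,"fingers":-1},{"dx":0.014,"dy":0,"dz":0.011,"ax":0,"ay":0,"az":0,"fingers":-1},{"dx":0.018,"dy":0,"dz":0.0155,"ax":0,"ay":0,"az":0,"fingers":-1},{"dx":0.021,"dy":0,"dz":0.020,"ax":0,"ay":0,"az":0,"fingers":-1},{"dx":0.023,"dy":0,"dz":0.024,"ax":0,"ay":0,"az":0,"fingers":-1},{"dx":0.024,"dy":0,"dz":0.028,"ax":0,"ay":0,"az":0,"fingers":-1},{"dx":0.024,"dy":0,"dz":0.031,"ax":0,"ay":0,"az":0,"fingers":-1},{"dx":0.024,"dy":0,"dz":0.033,"ax":0,"ay":0,"az":0,"fingers":-1}]'; python3 tip.py s7; python3 rel.py
```

```text
time: 9.6
tool_pos: [0.5086, -0.1802, 0.0003]
tcp_rot: [-0.166, 3.137, -0.001]
wrist_force: [-3.1, 2.3, 19.7]
width: -0.002
state [-42.1  -0.5   0.3] tip seen [-56. -11.  33.] [-20.  13.  48.] 111
t 9.65 tcp in dock mm [-42.1  -0.5   0.5] tool axes in dock
 [[-1.     0.001  0.   ]
 [ 0.001  1.    -0.   ]
 [-0.    -0.    -1.   ]] 
F [-2.1  1.9  9.8] w -0.0008841291097049512
turn 0 [  0.    0.  179.9]
turn 180 [-0.   0.  -0.1]
```

View pics/s7.png

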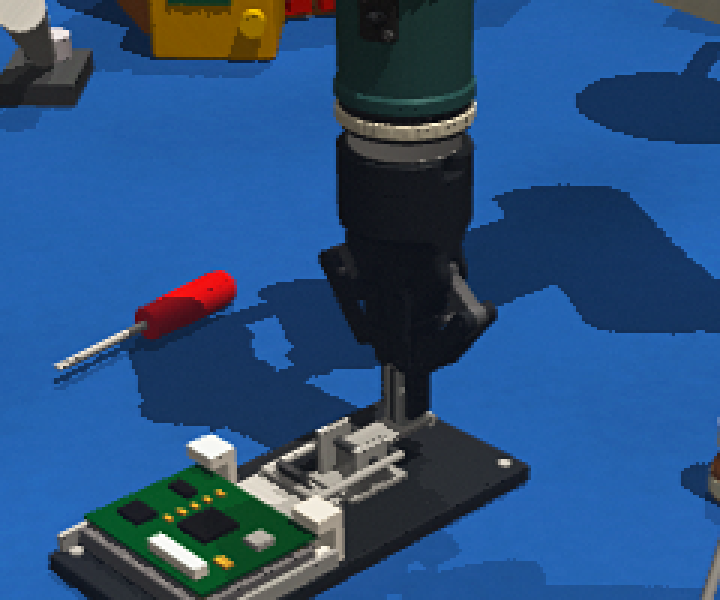

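The lever is at its stop: 20 N was felt at the tool and it looks level. I'll retreat upward and away, then check from the top and scene cameras.

```bash
python3 -m inch '[{"dx":0,"dy":0,"dz":-0.06,"ax":0,"ay":0,"az":0,"fingers":-1},{"dx":0,"dy":0,"dz":-0.12,"ax":0,"ay":0,"az":0,"fingers":-1},{"dx":0.05,"dy":0,"dz":-0.16,"ax":0,"ay":0,"az":0,"fingers":-1},{"dx":0.1,"dy":-0.04,"dz":-0.16,"ax":0,"ay":0,"az":0,"fingers":-1},{"dx":0.1,"dy":-0.1,"dz":-0.16,"ax":0,"ay":0,"az":0,"fingers":-1},{"dx":0.1,"dy":-0.15,"dz":-0.16,"ax":0,"ay":0,"az":0,"fingers":-1},{"dx":0.1,"dy":-0.15,"dz":-0.16,"ax":0,"ay":0,"az":0,"fingers":-1},{"dx":0.1,"dy":-0.15,"dz":-0.16,"ax":0,"ay":0,"az":0,"fingers":-1}]'; python3 look.py top t8; python3 look.py scene s8; python3 - <<'E'
from h import *
z=np.load("dock.npz");o,x,y=z["o"],z["x"],z["y"]
im,d=bot.read_camera("top");d0=np.load("top0.npy")
p,u,v=world("top",d);q=np.c_[(p[:,:2]-o)@x,(p[:,:2]-o)@y,p[:,2]]*1000
k=(q[:,0]<-25)&(q[:,0]>-75)&(abs(q[:,1])<9)&(q[:,2]>25)&(q[:,2]<80)
a=q[k];print("lever pts",len(a),a.min(0),a.max(0),"slope deg",np.degrees(np.arctan(np.polyfit(a[:,0],a[:,2],1)[0])))
a,b=cv2.imread("pics/top0.png"),im
r=lambda i:i[150:235,385:480]
print("spare region change",np.abs(a[230:330,150:260].astype(int)-b[230:330,150:260]).mean())
for dd,l in((d0,"before"),(d,"now")):
    p,u,v=world("top",dd);q=np.c_[(p[:,:2]-o)@x,(p[:,:2]-o)@y,p[:,2]]*1000
    s=(abs(q[:,1])<30)&(q[:,0]>120)&(q[:,2]>26);print(l,"board far edge x",np.percentile(q[s][:,0],98))
E
```

```text
time: 10.65
tool_pos: [0.4245, -0.3392, 0.1599]
tcp_rot: [0.165, -3.137, -0.002]
wrist_force: [0.2, 0.7, 1.2]
width: -0.001
bail_bar 0.95 [-20. -31.  10.] [22. 15. 33.] [51. 26. 45.]
lever 0.22 [-93. -71.  -3.] [41.  5. 17.] [175.  62.  48.]
bail_bar 0.79 [-31. -53.  11.] [31. 13. 32.] [63. 35. 45.]
lever 0.64 [-54. -52.  10.] [-8.  3. 35.] [54. 27. 44.]
lever pts 369 [-58.83377309  -8.91266037  33.81401056] [-25.2588463    8.97596316  42.69734221] slope deg -3.8810282426161797
spare region change 2.915212121212121
before board far edge x 161.58862347244582
now board far edge x 154.1048587804902
```

```bash
python3 - <<'E'
import cv2,numpy as np
a=cv2.imread("pics/t8.png");b=cv2.imread("pics/s8.png")
a=a[240:540];b=b[100:400,150:]
a=cv2.resize(a,None,fx=.78,fy=.78) if a.shape[1]>500 else a
h=max(a.shape[0],b.shape[0]);f=lambda i:cv2.copyMakeBorder(i,0,h-i.shape[0],0,0,cv2.BORDER_CONSTANT)
c=np.hstack([f(a),f(b)]);c=cv2.resize(c,(800,int(c.shape[0]*800/c.shape[1])));cv2.imwrite("pics/c8.png",c)
E
```

```text
(no output)
```

View pics/c8.png

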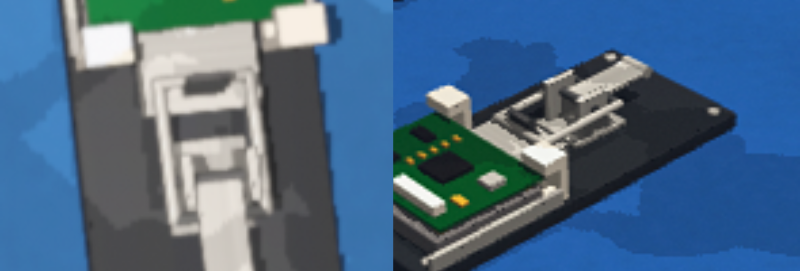

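The lever lies level and stays closed, the loop is around the hook, and the carrier has moved in about 7.5 mm. I'm handing in.

```bash
python3 -c "
from workcell import bot
print(bot.finish_job())"
```

```text
the job is handed in; nothing more can be done
None
```

The latch on the loaded dock is clamped, and I handed the job in at about 11 s of the 38 s allowed. I pushed the wire loop over so it dropped behind the keeper hook. Then I swung the lever over and pressed it down to its stop, with about 20 N at the wrist. The arm is clear of everything.

**Last checks, with the arm away:**
- **Lever:** it stays down by itself, about 4° from level, which is roughly 2.06 rad.
- **Loop and board:** the loop is around the hook in both camera views. The board's far edge moved 7.5 mm towards the latch; fully drawn in would be 8 mm.
- **Empty dock:** I never went near its latch. The top view of it changed only slightly, which I took to be shadow, but I did not measure the spare lever's angle.

**What disagreed:**
- **Fingertip height:** the scene camera showed the fingertips about 37 mm higher than the reported TCP position. Because of this, my first push passed over the loop without touching it. I corrected for the offset from then on, but did not find its cause.
- **Lever detection:** the network's last lever detection in the top view was unreliable (p 0.22), so I used the depth data for the lever angle.

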